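# Turn the piping-nozzle tray round in its sleeve

## Robot

A 6-joint arm with a two-finger parallel gripper is mounted at the origin on the work surface. World frame = base frame: x ahead of the robot, y to its left, z up, the work surface at z = 0. Lengths are in mm, angles in rad, forces in N, time in s.
With the tool pointing down it reaches from about 375 to 750 mm from the base axis. Payload 9 kg.
Tool frame: the origin (TCP) lies on the centre line of the jaws, within the pads' length; the fingertips stand 19 mm ahead of it and the grasp point (between the pads) is the TCP; z points along the fingers, y is the line along which they close (so a half turn about z gives the same grasp; the last joint's range is limited). The gripper opens to 85 mm and grips with 20 to 120 N. Pads are 22 mm wide; open, the fingers measure 114 mm over their backs; the gripper's body (76 mm by 85 mm) begins 54 mm behind the grasp point. The pads swing forward as they close: fully open they stand 13 mm farther back than shut.
Start: joints at [0.918, 0.104, 0.097, 1.564, 0, 1.353], TCP at [252.745, 544.201, 250.331] pointing down, gripper open.
Joint ranges: [-2.99, 2.99], [-0.84, 1.86], [-1.1, 1.16], [-1.84, 2.11], [-1.51, 1.56], [-3.14, 3.14]. Speed limits (rad/s): [2.22, 2.22, 2.57, 3.14, 3.14, 3.14].

## Interface

Orientations are given as a 3x3 rotation matrix whose columns are the frame's x, y, z axes.
In Python, from workcell import * gives the robot as it stands.
- The arm moves only by the tool drive_tool, never from a script. Its argument "plan" is a list of rows, each a list of 6 numbers: the shift along the tool's x, y, z in units of 40 mm (1.0 is 40 mm), then the turn, a rotation vector about the tool's x, y, z in units of 6 degrees (1.0 is 6 degrees). In form: [[x, y, z, ax, ay, az], ...]. A call has 1 to 12 rows; each row shifts and turns the commanded pose from where the row before left it, along the tool's axes as they then stand; what a row does not reach is not made up. A row lasts 1/10 s, in which the tool goes at most 50 mm and 8.59 degrees, less where a joint would pass 70% of its speed; a pose out of reach is approached as far as the arm can. A call is refused whole if a number of a shift passes 1 or a number of a turn 1, either way. A call with a gripper value outside its range is refused whole. "gripper" is the opening, from 0 (shut) to 1 (fully open), set as the call begins (left out, the last holds). The fingers move at their own pace and stop on an object; "newtons" is the grip in N (left out, the last holds). Time passes only in rows, so rows that do not move let the fingers close. It gives the time, the measured TCP pose, the force, the opening and the grip force at its end, in the units of the state.
- read_state(): the state, without advancing time (a new reading comes with each control period).
- get_image(name): name is "scene" or "top"; returns a dict with "image" (400x640x3 uint8, blue, green, red), "depth" (400x640 float32, mm along the optical axis (not along the pixel's ray), 0 where there is no reading), "fx", "fy", "cx", "cy" (pixels), "origin" and "attitude" of the camera in the world. Camera axes: x right, y down, z forward; pixel columns grow to the right and rows downward; lengths in mm; the calibration is good to about 2 mm. A picture is of the moment at which its call begins.
- job_done(): hands the job in; it is judged then, once.
The state is a dict: "time": time; "joints": joint angles; "qd": joint speeds; "effort": joint torques, N m; "tcp_pos": TCP position; "tcp_rot": TCP orientation; "contact_force": force on the tool from outside, world axes, zero at the start; "ft_torque": the same for the moment, N m; "opening": opening from 0.0 (shut) to 1.0 (fully open); "grip_force": force on a finger pad.
Only numpy, scipy, OpenCV 4.12 (cv2) and the standard library are available. Lean on these libraries where they do the work, as an engineer would, in place of code of your own. Each camera call takes 0.05 s, during which the arm holds its last target. There are 200 camera calls.

## Task

The nozzle tray in the yellow sleeve was put away the wrong way round, so its blank white end sticks out. Slide the tray right out by its black handle, turn it end for end and slide it fully home again, flat on the bench, so that the red end with the steel nozzles sticks out of the sleeve's mouth; then let go. Leave the tray in the blue sleeve and the pink ramekin where they are.

Things in the scene. Friction and masses are not known exactly. Their poses are not given: they have to be found in the camera images.
- yellow_sleeve: Yellow sleeve fixed to bench, no floor; in mm: 110 long (x), 76 wide, 48 high; inside 68 wide, 44 high. Origin on bench, centre. Mouth at x=-55, roughly towards the robot; end wall's inner face at x=+51. Wings flare 45 deg from the mouth to x=-70, 95 apart. Roof notch for the tray's handle: 36 wide, from mouth to x=+8. A tray fully home touches the end wall, origin at x=-19 here, 34 sticking out.
- yellow_tray: Loose tray in the yellow sleeve, 0.2 kg; in mm: 140 long (x), 60 wide, 34 high. Origin: centre of underside. +x half red, open, with six fixed steel nozzles (hidden in the sleeve at start); -x half closed, white. Black handle at the middle: 28 long (x), 14 thick (y), top at z=92, so 44 above the sleeve's roof: grip it there from above. It clears the sleeve's wings when its origin is beyond the sleeve's x=-140.
- blue_tray: Tray of the same make and size, origin and axes as the yellow sleeve's tray, in a blue sleeve of the same shape, fixed to the bench. It is already the right way round (red nozzle end, its +x end, sticking out of the mouth). To be left alone.
- ramekin: Pink ceramic ramekin, 80 mm across, 45 mm high, open top, loose on the bench on the robot's left (+y). Origin at the centre of its underside. To be left alone.

How it is judged (in metres and radians):
On the way:
1. the yellow sleeve's tray has been slid right out of the mouth (x of yellow_tray in the frame of yellow_sleeve below -0.12 m), for 0.1 s.
At the end, for the whole second after the job is handed in: The tray lies flat on the bench in the yellow sleeve with its red nozzle end out of the mouth, pushed in to within 17 mm of the end wall, within 14 mm sideways and 10 degrees of the sleeve's axis, at rest and released (x of yellow_sleeve in the frame of yellow_tray between -0.036 and -0.005 m and y of yellow_sleeve in the frame of yellow_tray between -0.014 and 0.014 m and angle between the x axis of yellow_tray and the x axis of yellow_sleeve, either way round below 0.18 rad and height (world z) of yellow_tray below 0.01 m and angle between yellow_tray's own z axis and vertical below 0.17 rad and linear speed of yellow_tray below 0.02 m/s); the robot touches nothing.
It fails at once if the blue sleeve's tray is moved more than 20 mm (distance of blue_tray from where it was at the start of the episode above 0.02 m).
It fails at once if the pink ramekin is moved more than 20 mm (distance of ramekin from where it was at the start of the episode above 0.02 m).
It also fails if it takes over 42 s, if anything falls off the work surface, if the arm or the gripper's body presses on something with over 40 N, if the wrist force passes 120 N, or if a joint passes its speed limit or range.

## Working session

There is one attempt and no reset: what is moved stays moved. The work goes in short steps, Python scripts to look and compute and a tool call to move; the robot and the scene stay as the last step left them, time stands still between calls to the robot, and variables do not carry over. Pictures are saved under pics/ and viewed, at most 10 in all, crops included, and the job is handed in when it is done.

Besides the shell and the picture viewer there is one more tool, called after ">>>" as a command line: name --pt "numbers of a row" for each row, then --argument value for the rest. drive_tool: Moves the arm, as the interface text tells. Its arguments: {"type":"object","properties":{"plan":{"type":"array","items":{"type":"array","items":{"type":"number"}}},"gripper":{"type":"number"},"newtons":{"type":"number"}},"required":["plan"]}

```bash
mkdir -p pics
cat > h.py <<'E'
from workcell import *
import numpy as np, cv2
def pts(im):
    d=im["depth"]; v,u=np.mgrid[:400,:640]
    c=np.stack([(u-im["cx"])/im["fx"]*d,(v-im["cy"])/im["fy"]*d,d],-1)
    P=c@np.array(im["attitude"]).T+np.array(im["origin"]); P[d==0]=np.nan
    return P
E
python3 - <<'E'
from h import *
for n in("scene","top"):
    im=get_image(n); cv2.imwrite(f"pics/{n}0.png",im["image"]); print(n,im["origin"],np.round(im["attitude"],3).tolist(),im["fx"])
s=read_state(); print(s["tcp_rot"],s["time"],s["contact_force"])
E
```

```text
scene [1085.14756467  436.09219268  557.82801215] [[-0.49, 0.56, -0.668], [0.871, 0.304, -0.385], [-0.013, -0.771, -0.637]] 415.67822947329773
top [352.10444462 115.90719676 958.75788482] [[-0.021, -0.976, 0.217], [-1.0, 0.021, -0.001], [-0.003, -0.217, -0.976]] 431.0814589694135
[[-9.06978117e-01  4.21177132e-01 -7.20443988e-04]
 [ 4.21177667e-01  9.06977678e-01 -9.30211162e-04]
 [ 2.61642946e-04 -1.14711609e-03 -9.99999308e-01]] 0.1 [-0.00662877 -0.61027056 -0.8181001 ]
```

View pics/top0.png

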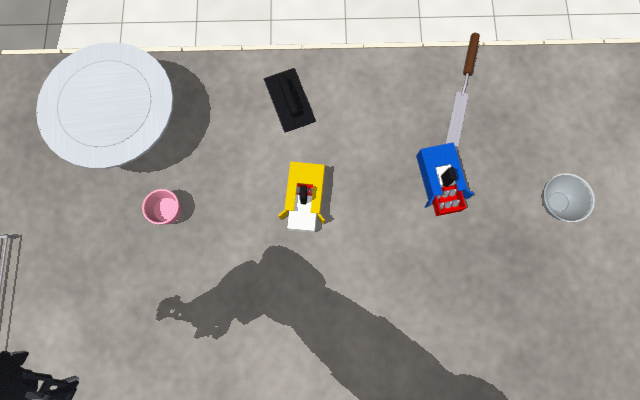

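View pics/scene0.png

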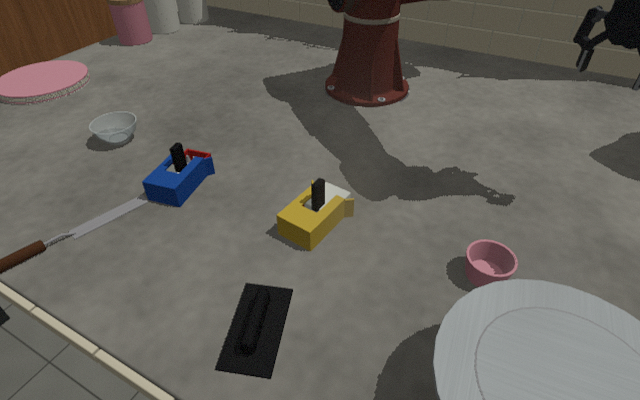

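The top view shows the yellow sleeve at about (305,190), with the white end pointing towards the robot at (302,220) and the handle at (304,193). The blue sleeve is at (445,180) and the ramekin at (161,206). Next I'll measure these from depth.

```bash
cat >> h.py <<'E'
def find(im,roi,kind):
    h=cv2.cvtColor(im["image"],cv2.COLOR_BGR2HSV).astype(int); H,S,V=h[...,0],h[...,1],h[...,2]
    m={"yellow":(abs(H-25)<7)&(S>150),"white":(S<40)&(V>190),"black":(V<70),"red":((H<8)|(H>172))&(S>140),"blue":(abs(H-110)<12)&(S>120),"pink":((H>165)|(H<5))&(S>50)&(V>120)}[kind]
    k=np.zeros_like(m);k[roi[1]:roi[3],roi[0]:roi[2]]=1
    return m&k
def rect(P,m,z0,z1):
    q=P[m];q=q[(q[:,2]>z0)&(q[:,2]<z1)]
    r=cv2.minAreaRect(q[:,:2].astype(np.float32)); return len(q),np.round(np.mean(q,0),1),[np.round(x,1) for x in r]
E
python3 - <<'E'
from h import *
im=get_image("top");P=pts(im);roi=(265,150,345,245)
print("roof",rect(P,find(im,roi,"yellow"),43,54))
print("white",rect(P,find(im,roi,"white"),28,40))
print("handle",rect(P,find(im,roi,"black"),84,98))
print("blue roof",rect(P,find(im,(400,130,490,220),"blue"),43,54))
print("bhandle",rect(P,find(im,(400,130,490,220),"black"),84,98))
print("ram",rect(P,find(im,(130,180,190,235),"pink"),38,50))
im=get_image("scene");P=pts(im);roi=(265,170,365,255)
print("s roof",rect(P,find(im,roi,"yellow"),43,54))
print("s handle",rect(P,find(im,roi,"black"),84,98))
print("s white",rect(P,find(im,roi,"white"),28,40))
E
```

```text
roof (1254, array([597.8, 146.9,  47.9]), [array([584.9, 148.1]), array([ 97.6, 124.7]), np.float64(82.2)])
white (604, array([525.5, 154.6,  33.9]), [array([537.4, 153.5]), array([59.1, 75.1]), np.float64(83.5)])
handle (82, array([568.8, 149.3,  91.3]), [array([568.2, 148.8]), array([12.4, 26.1]), np.float64(88.8)])
blue roof (1220, array([ 633.2, -156.7,   47.4]), [array([ 620.6, -160.4]), array([123.1,  97.3]), np.float64(9.6)])
bhandle (88, array([ 602. , -162.3,   90.2]), [array([ 602.4, -162.5]), array([26.3, 13.7]), np.float64(9.8)])
ram (316, array([558.2, 464.5,  44.1]), [array([555.8, 461.6]), array([79.1, 76.1]), np.float64(87.6)])
s roof (1194, array([612.3, 147.8,  48. ]), [array([589.2, 147.9]), array([ 96.8, 121.9]), np.float64(82.5)])
s handle (100, array([575.5, 150.9,  89.9]), [array([573.8, 149.3]), array([13. , 28.2]), np.float64(83.5)])
s white (0, array([nan, nan, nan]), [array([0., 0.]), array([0., 0.]), np.float64(0.0)])
  return _methods._mean(a, axis=axis, dtype=dtype,
  ret = um.true_divide(
```

>>> drive_tool --pt "0 0 0 0 0 -0.96" --pt "0 0 0 0 0 -0.96" --pt "0 0 0 0 0 -0.95" --pt "-0.75 -0.71 0 0 0 0" --pt "-0.75 -0.71 0 0 0 0" --pt "-0.75 -0.71 0 0 0 0" --pt "-0.75 -0.71 0 0 0 0" --pt "-0.75 -0.71 0 0 0 0" --pt "-0.75 -0.71 0 0 0 0" --pt "-0.75 -0.71 0.1 0 0 0" --pt "-0.75 -0.71 0.2 0 0 0" --pt "-0.75 -0.71 0.2 0 0 0" --gripper 1

```text
time: 1.4
tcp_pos: [487.0, 253.3, 230.2]
tcp_rot: [[-0.991, 0.134, 0.0], [0.134, 0.991, 0.0], [-0.0, 0.0, -1.0]]
contact_force: [0.5, 0.8, -0.8]
opening: 0.999
grip_force: 0.0
```

>>> drive_tool --pt "-0.6 -0.4 0.5 0 0 0" --pt "-0.6 -0.4 0.5 0 0 0" --pt "-0.6 -0.4 0.5 0 0 0" --pt "0 0 0 0 0 0" --pt "0 0 0 0 0 0"

```text
time: 1.9
tcp_pos: [550.7, 197.1, 169.6]
tcp_rot: [[-0.991, 0.135, -0.002], [0.135, 0.991, 0.0], [0.002, -0.0, -1.0]]
contact_force: [0.6, 0.8, 0.8]
opening: 1.002
grip_force: 0.0
```

>>> drive_tool --pt "-0.22 -0.37 0.1 0 0 0" --pt "-0.22 -0.37 0.1 0 0 0" --pt "-0.22 -0.38 0.1 0 0 0" --pt "0 0 0 0 0 0" --pt "0 0 0 0 0 0" --pt "0 0 0 0 0 0"

```text
time: 2.5
tcp_pos: [571.2, 149.8, 158.5]
tcp_rot: [[-0.991, 0.134, 0.0], [0.134, 0.991, 0.0], [-0.0, 0.0, -1.0]]
contact_force: [-0.1, 0.5, -0.2]
opening: 1.0
grip_force: 0.0
```

>>> drive_tool --pt "0 0 0.5 0 0 0" --pt "0 0 0.5 0 0 0" --pt "0 0 0.5 0 0 0" --pt "0 0 0.5 0 0 0" --pt "0 0 0 0 0 0" --pt "0 0 0 0 0 0"

```text
time: 3.1
tcp_pos: [571.0, 150.0, 78.8]
tcp_rot: [[-0.991, 0.133, -0.0], [0.133, 0.991, 0.0], [0.0, 0.0, -1.0]]
contact_force: [-0.2, 0.4, -0.1]
opening: 0.999
grip_force: 0.0
```

>>> drive_tool --pt "0 0 0 0 0 0" --pt "0 0 0 0 0 0" --pt "0 0 0 0 0 0" --pt "0 0 0 0 0 0" --pt "0 0 0 0 0 0" --pt "0 0 0 0 0 0" --pt "0 0 0 0 0 0" --gripper 0 --newtons 60

```text
time: 3.8
tcp_pos: [571.5, 149.7, 78.7]
tcp_rot: [[-0.991, 0.134, 0.001], [0.134, 0.991, 0.0], [-0.001, 0.0, -1.0]]
contact_force: [0.5, 1.5, 2.9]
opening: 0.15
grip_force: 60.1
```

>>> drive_tool --pt "0.2 0 0 0 0 0" --pt "0.3 0 0 0 0 0" --pt "0.3 0 0 0 0 0" --pt "0.4 0 0 0 0 0" --pt "0.4 0 0 0 0 0" --pt "0.4 0 0 0 0 0" --pt "0.4 0 0 0 0 0" --pt "0.4 0 0 0 0 0" --pt "0.4 0 0 0 0 0" --pt "0.4 0 0 0 0 0" --pt "0 0 0 0 0 0" --pt "0 0 0 0 0 0"

```text
time: 5.0
tcp_pos: [426.8, 169.3, 78.7]
tcp_rot: [[-0.991, 0.133, -0.002], [0.133, 0.991, 0.001], [0.002, 0.0, -1.0]]
contact_force: [-10.6, 1.3, 13.6]
opening: 0.154
grip_force: 61.5
```

>>> drive_tool --pt "0 0 -0.1 0 0 0" --pt "0 0 -0.1 0 0 0" --pt "0 0 0 0 0 -1" --pt "0 0 0 0 0 -1" --pt "0 0 0 0 0 -1" --pt "0 0 0 0 0 -1" --pt "0 0 0 0 0 -1" --pt "0 0 0 0 0 -1" --pt "0 0 0 0 0 -1" --pt "0 0 0 0 0 -1" --pt "0 0 0 0 0 -1" --pt "0 0 0 0 0 -1"

```text
time: 6.2
tcp_pos: [428.4, 168.8, 86.0]
tcp_rot: [[-0.608, -0.794, -0.001], [-0.794, 0.608, -0.0], [0.0, 0.0, -1.0]]
contact_force: [-0.1, -0.0, -1.6]
opening: 0.153
grip_force: 59.2
```

>>> drive_tool --pt "0 0 0 0 0 -1" --pt "0 0 0 0 0 -1" --pt "0 0 0 0 0 -1" --pt "0 0 0 0 0 -1" --pt "0 0 0 0 0 -1" --pt "0 0 0 0 0 -1" --pt "0 0 0 0 0 -1" --pt "0 0 0 0 0 -1" --pt "0 0 0 0 0 -1" --pt "0 0 0 0 0 -1"

```text
time: 7.2
tcp_pos: [428.3, 168.8, 86.0]
tcp_rot: [[0.383, -0.924, -0.001], [-0.924, -0.383, -0.0], [-0.0, 0.001, -1.0]]
contact_force: [-0.6, 0.9, -2.1]
opening: 0.154
grip_force: 59.2
```

>>> drive_tool --pt "0 0 0 0 0 -1" --pt "0 0 0 0 0 -1" --pt "0 0 0 0 0 -1" --pt "0 0 0 0 0 -1" --pt "0 0 0 0 0 -1" --pt "0 0 0 0 0 -1" --pt "0 0 0 0 0 -1" --pt "0 0 0 0 0 -1" --pt "0 0 0 0 0 -1" --pt "0 0 0 0 0 -1" --pt "0 0 0 0 0 0" --pt "0 0 0 0 0 0"

```text
time: 8.4
tcp_pos: [428.4, 168.8, 86.1]
tcp_rot: [[0.991, -0.137, -0.0], [-0.137, -0.991, -0.0], [-0.0, 0.0, -1.0]]
contact_force: [-0.1, -0.2, -2.4]
opening: 0.158
grip_force: 59.3
```

Turned. I'll check the tray's pose against the sleeve before inserting it.

Run:
```python
from h import *
im=get_image("top");P=pts(im);cv2.imwrite("pics/t1.png",cv2.resize(im["image"][140:300,220:400],None,fx=4,fy=4)[:600,:720]);roi=(255,150,355,300)
print("roof",rect(P,find(im,roi,"yellow"),43,54))
print("white",rect(P,find(im,roi,"white"),28,48))
print("red",rect(P,find(im,roi,"red"),28,48))
im=get_image("scene");cv2.imwrite("pics/s1.png",cv2.resize(im["image"][100:260,240:440],None,fx=4,fy=4)[:600,:800])
P=pts(im);roi=(240,100,440,260)
print("roof",rect(P,find(im,roi,"yellow"),43,54))
print("white",rect(P,find(im,roi,"white"),28,48))
```

```text
roof (500, array([625. , 138.3,  48. ]), [array([583.1, 145.2]), array([ 76.9, 130.4]), np.float64(88.7)])
white (0, array([nan, nan, nan]), [array([0., 0.]), array([0., 0.]), np.float64(0.0)])
red (0, array([nan, nan, nan]), [array([0., 0.]), array([0., 0.]), np.float64(0.0)])
roof (1279, array([608.6, 146.1,  48. ]), [array([587.6, 143. ]), array([ 84.5, 124.8]), np.float64(84.3)])
white (2, array([492.4, 134.9,  41.1]), [array([492.4, 134.9]), array([5.7, 0. ]), np.float64(-107.4)])
  return _methods._mean(a, axis=axis, dtype=dtype,
  ret = um.true_divide(
```

View pics/t1.png

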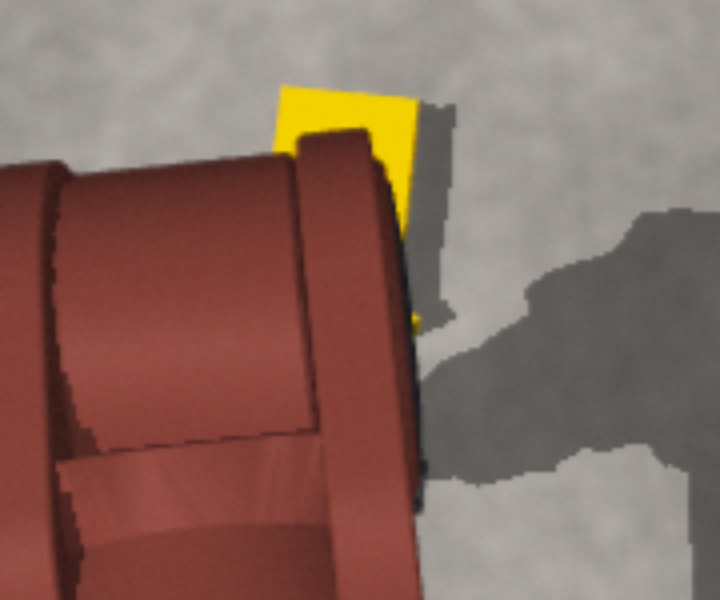

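View pics/s1.png

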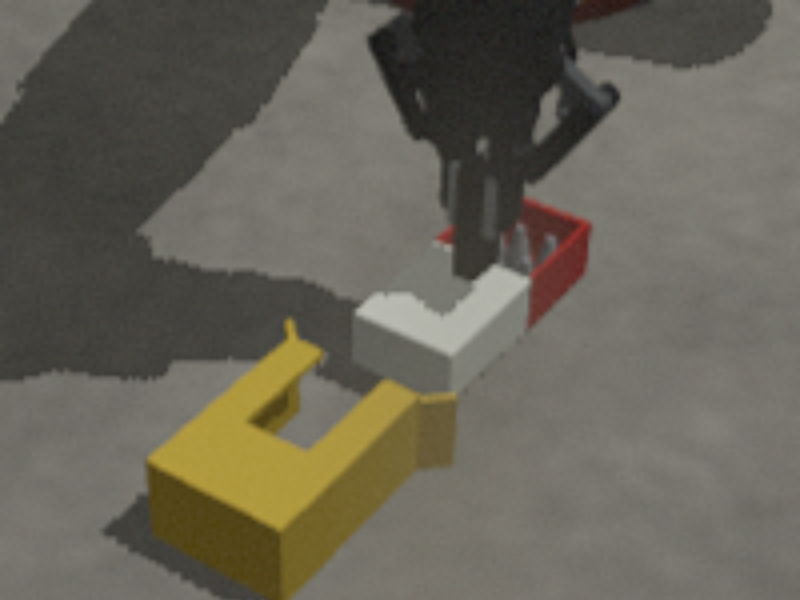

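The top view is blocked by the arm, with only the sleeve's far end visible at about (345,120) in the crop. The scene crop shows the tray held just off the bench at about (450,320). Its white end faces the mouth, the red end is towards the robot, and it looks aligned. I'll lower it and insert.

>>> drive_tool --pt "0 0 0.09 0 0 0" --pt "0 0 0.08 0 0 0" --pt "0 0 0 0 0 0" --pt "0.2 0 0 0 0 0" --pt "0.25 0 0 0 0 0" --pt "0.25 0 0 0 0 0" --pt "0.25 0 0 0 0 0" --pt "0.25 0 0 0 0 0" --pt "0.25 0 0 0 0 0" --pt "0.25 0 0 0 0 0" --pt "0 0 0 0 0 0" --pt "0 0 0 0 0 0"

```text
time: 9.7
tcp_pos: [495.8, 159.8, 79.3]
tcp_rot: [[0.991, -0.134, -0.001], [-0.134, -0.991, 0.0], [-0.001, -0.0, -1.0]]
contact_force: [-0.2, -0.1, -3.0]
opening: 0.153
grip_force: 59.3
```

>>> drive_tool --pt "0.2 0 0 0 0 0" --pt "0.25 0 0 0 0 0" --pt "0.25 0 0 0 0 0" --pt "0.25 0 0 0 0 0" --pt "0.25 0 0 0 0 0" --pt "0.25 0 0 0 0 0" --pt "0.2 0 0 0 0 0" --pt "0.1 0 0 0 0 0" --pt "0.05 0 0 0 0 0" --pt "0 0 0 0 0 0" --pt "0 0 0 0 0 0"

```text
time: 10.8
tcp_pos: [566.9, 150.3, 79.5]
tcp_rot: [[0.991, -0.134, -0.0], [-0.134, -0.991, 0.0], [-0.0, -0.0, -1.0]]
contact_force: [0.1, 0.2, -1.7]
opening: 0.155
grip_force: 59.4
```

>>> drive_tool --pt "0.05 0 0 0 0 0" --pt "0.05 0 0 0 0 0" --pt "0.05 0 0 0 0 0" --pt "0.05 0 0 0 0 0" --pt "0 0 0 0 0 0" --pt "0 0 0 0 0 0"

```text
time: 11.4
tcp_pos: [573.3, 149.4, 79.2]
tcp_rot: [[0.991, -0.133, -0.004], [-0.133, -0.991, 0.0], [-0.004, 0.0, -1.0]]
contact_force: [-9.8, 1.1, 3.8]
opening: 0.154
grip_force: 60.3
```

It has reached the end wall (about 10 N). Release and lift away.

>>> drive_tool --pt "-0.02 0 0 0 0 0" --pt "0 0 0 0 0 0" --pt "0 0 0 0 0 0" --pt "0 0 0 0 0 0" --pt "0 0 0 0 0 0" --pt "0 0 0 0 0 0" --pt "0 0 0 0 0 0" --pt "0 0 0 0 0 0" --gripper 1

```text
time: 12.2
tcp_pos: [574.4, 149.2, 79.5]
tcp_rot: [[0.991, -0.134, 0.0], [-0.134, -0.991, 0.0], [0.0, -0.0, -1.0]]
contact_force: [-0.5, -0.9, -0.3]
opening: 0.999
grip_force: 0.0
```

>>> drive_tool --pt "0 0 -0.3 0 0 0" --pt "0 0 -0.5 0 0 0" --pt "0 0 -0.7 0 0 0" --pt "0 0 -0.7 0 0 0" --pt "0 0 -0.7 0 0 0" --pt "-0.5 0 -0.5 0 0 0" --pt "-0.8 0 -0.3 0 0 0" --pt "-0.8 -0.3 0 0 0 0" --pt "-0.8 -0.3 0 0 0 0" --pt "-0.5 -0.5 0 0 0 0" --pt "0 -0.5 0 0 0 0" --pt "0 0 0 0 0 0"

```text
time: 13.4
tcp_pos: [447.8, 232.5, 228.7]
tcp_rot: [[0.991, -0.132, 0.002], [-0.132, -0.991, 0.001], [0.002, -0.001, -1.0]]
contact_force: [-0.5, -0.2, -0.8]
opening: 0.999
grip_force: 0.0
```

>>> drive_tool --pt "0 -0.9 0 0 0 0" --pt "0 -0.9 0 0 0 0" --pt "0 -0.9 0 0 0 0" --pt "0 -0.9 0 0 0 0" --pt "0 -0.9 0 0 0 0" --pt "0 0 0 0 0 0" --pt "0 0 0 0 0 0" --pt "0 0 0 0 0 0"

```text
time: 14.2
tcp_pos: [472.6, 408.2, 228.0]
tcp_rot: [[0.991, -0.135, 0.0], [-0.135, -0.991, -0.0], [0.0, 0.0, -1.0]]
contact_force: [0.1, 0.5, -0.1]
opening: 0.999
grip_force: 0.0
```

Run:
```python
from h import *
im=get_image("top");P=pts(im);cv2.imwrite("pics/t2.png",im["image"]);roi=(265,150,345,245)
print("roof",rect(P,find(im,roi,"yellow"),43,54))
print("red",rect(P,find(im,roi,"red"),28,40))
print("handle",rect(P,find(im,roi,"black"),84,98))
im=get_image("scene");cv2.imwrite("pics/s2.png",im["image"]);P=pts(im)
print("handle",rect(P,find(im,(265,170,365,255),"black"),84,98))
s=read_state();print(s["time"],s["qd"],s["contact_force"])
```

```text
roof (1248, array([597.8, 146.8,  47.8]), [array([585.5, 151. ]), array([ 97.7, 123.9]), np.float64(84.6)])
red (104, array([512.3, 158. ,  33.5]), [array([519.7, 156.4]), array([60.2, 34.7]), np.float64(82.2)])
handle (80, array([570.8, 148.9,  91. ]), [array([572. , 148.8]), array([12.3, 28.3]), np.float64(80.0)])
handle (104, array([578.6, 149.9,  90.2]), [array([576.5, 148.6]), array([14.5, 27.2]), np.float64(80.2)])
14.3 [ 0.00051035 -0.00110468 -0.00136622 -0.00427656 -0.0003611   0.00292085] [0.20100719 0.11705396 0.44908028]
```

View pics/t2.png

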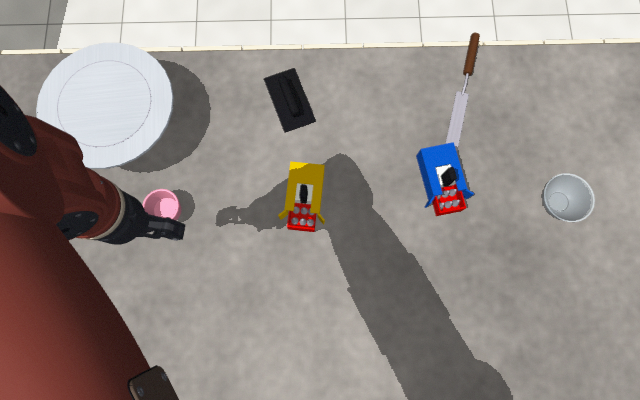

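View pics/s2.png

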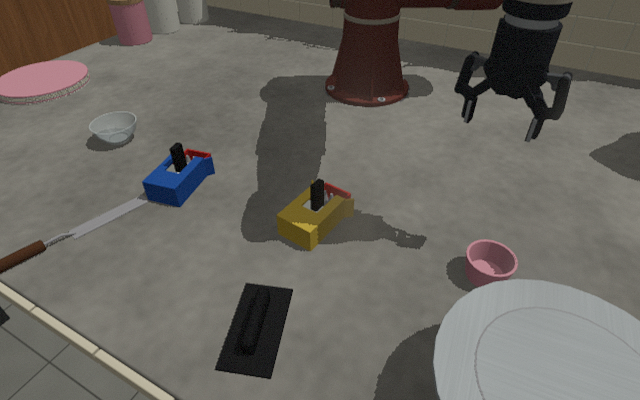

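Both views show the red nozzle end out of the yellow mouth (top, about (302,218)), the tray flat and home with its handle about 20 mm in front of the sleeve's centre, and the gripper clear. The blue tray at (448,195) and the ramekin at (161,206) have not moved.

```bash
python3 -c "
from workcell import *
print(job_done())"
```

```text
the job is handed in; nothing more can be done
None
```

The tray in the yellow sleeve is turned end for end and back against the end wall, released, with its red nozzle end sticking out; the blue tray and ramekin look unmoved in the final pictures, and the job is handed in, though no verdict was returned.

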